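# Flip up the guard of a portable hotplate and turn its push-and-turn knob to full

### The arm

A 6-joint arm with a two-finger parallel gripper is mounted at the origin on a cart in front of the work surface, level with it; the furniture and walls round the work are solid. World frame = base frame: x ahead of the robot, y to its left, z up, the work surface at z = 0. Lengths are in m, angles in rad, forces in N, time in s.
With the tool pointing down it reaches from about 0.3 to 0.875 m from the base axis. Payload 6.4 kg.
Tool frame: the origin (TCP) lies at the very end of the fingers, on their centre line; the grasp point (between the pads) lies 19 mm behind it; z points along the fingers, y is the line along which they close (so a half turn about z gives the same grasp; the last joint's range is limited). The gripper opens to 85 mm and grips with 20 to 120 N. Pads are 22 mm wide; open, the fingers measure 114 mm over their backs; the gripper's body (76 mm by 85 mm) begins 54 mm behind the grasp point. The pads swing forward as they close: fully open they stand 13 mm farther back than shut.
Start: joints at [1.117, 0.181, 1.607, -0, 1.354, -0.206], TCP at [0.141, 0.557, 0.231] pointing down, gripper open.
Joint ranges: [-2.99, 2.99], [-0.89, 2.07], [0.3, 2.58], [-1.14, 4.28], [0, 2.63], [-3.12, 3.12]. Speed limits (rad/s): [2.57, 2.57, 3.01, 3.14, 3.14, 3.14].

### API

Orientations are given as a unit quaternion [w, x, y, z].
In Python, from bench import ctrl gives the robot as it stands.
- The arm moves only by the shell command python3 jog.py 'ROWS'. ROWS is a JSON list of rows, 1 to 10 of them, each of 7 numbers: dx, dy, dz in m, then a rotation vector rx, ry, rz in rad, then the opening from 0.0 (shut) to 1.0 (fully open); each row is the pose to reach, as a shift and turn from the pose commanded when the command began, along the tool's axes at that moment; what a row does not reach only later rows make up. A row lasts 1/8 s, in which the tool goes at most 0.0625 m and 0.188 rad, less where a joint would pass 70% of its speed; a pose out of reach is approached as far as the arm can. The fingers move at their own pace and stop on an object; the grip force is fixed at half the most. Time passes only in rows, so rows that do not move let the fingers close. It prints the time, the measured TCP pose, the force, the opening and the grip force at its end.
- ctrl.get_obs(): the state, without advancing time (a new reading comes with each control period).
- ctrl.camera(name): name is "scene" or "side" or "wrist"; returns the picture (384x512x3 uint8, blue, green, red); there is no depth.
- ctrl.camera_params(name): a dict with "fovy" (degrees; the focal length in pixels is half the picture's height over the tangent of half this angle, whatever the lens; pixels are square), "cx", "cy" (the principal point, pixels), "dist" ([k1, k2, p1, p2, k3] as OpenCV has them; the pictures are not rectified), "view" (4x4, takes a point from world to camera coordinates). Camera axes: x right, y up, looking along -z (the intrinsics and any distortion apply to the point x, -y, -z); pixel columns grow to the right and rows downward; lengths in m; the calibration is good to about 2 mm. A picture is of the moment at which its call begins: read the wrist's pose just before it. camera_params takes no time and is no camera call; for the wrist camera it gives the pose at the moment of the call.
- ctrl.hand_in(): hands the job in; it is judged then, once.
The state is a dict: "time_s": time; "q": joint angles; "dq": joint speeds; "joint_efforts": joint torques, N m; "eef_pos": TCP position; "eef_rot": TCP orientation; "wrist_force": force on the tool from outside, world axes, zero at the start; "torque": the same for the moment, N m; "opening": opening from 0.0 (shut) to 1.0 (fully open); "grasp_force": force on a finger pad.
Only numpy, scipy, OpenCV 4.12 (cv2) and the standard library are available. Lean on these libraries where they do the work, as an engineer would, in place of code of your own. Each camera call takes 0.05 s, during which the arm holds its last target. There are 200 camera calls.

### The job

Switch the portable hotplate to full: swing its clear guard flap back until it clicks into its catch and stays propped open by itself, then push the safety knob down, turn it clockwise past the halfway notch to the last notch and let it go so that it locks there with the guard still open. Press the knob with moderate force only: it has a varying amount of free play, releases at about 12 N, and towards 20 N the seat under it is crushed, so use about 13 N. Leave the other things on the worktop where they are.

Things in the scene. Friction and masses are not known exactly. Their poses are not given: they have to be found in the camera images.
- hob: white portable hotplate, 300 mm deep (x) x 240 wide (y), top panel 55 mm above the worktop, fixed. Origin: centre of its underside, at worktop height; x from its front (knob side) to its back, z up. Round steel plate (radius 79, top 67 mm above the worktop) at x = +62 mm. Black hinge posts 12 mm wide at x = -20, y = +-62 mm, up to z = 132 mm.
- knob_place (a point): nominal centre of the knob on the top panel: hob x = -85, y = 0, z = 55 mm, axes as the hob. The real knob is up to 1.5 mm off sideways, 0.05 rad in yaw and 2 mm higher or lower, not measured. Nominally its steel bezel (radius 36) tops out 6 mm above the point, its skirt (radius 16) spans 12 to 20 mm.
- knob_grip (a point): nominal point to grip: inside the knob's black grip bar, 47 mm above knob_place (same unmeasured offset), fixed to the hob, axes as the hob. The bar is 42 mm long, 14 thick, from 29 mm below to 11 above this point; it sinks up to 17 mm when pressed. At joint knob = a its long axis is (0.5 - a) rad counterclockwise, from above, from the hob's x axis.
- cover_hinge (a point): point on the guard's hinge axis, midway between the posts, at hob x = -20, y = 0, z = 122 mm; the hinge axis is the hob's y axis
- cover_bar (a point): middle of the round red pull bar (10 mm thick, 80 long along the hob's y), 137 mm from the hinge axis; shut: hob x = -157, z = 122 mm. A gap of 27 mm lies between it and the clear panel (104 wide, 4 thick, 8 to 105 mm from the hinge). The point turns with the guard. Pinch the bar from above, a finger before and one behind; it turns between the fingers.
- cover (a joint): angle of the clear guard flap, rad: 0 shut, level over the knob, growing as its front swings up and back; stop at 2.45. A light spring shuts it (about 1 N at the bar). From about 1.85 to 2.1 a ball catch resists with up to about 5 N at the bar; then it snaps over and the flap stays by itself at 2.25 to 2.4.
- knob (a joint): knob angle, rad, clockwise from above: 0 off (small dot), 0.5 halfway, 1.0 full (large red dot); stops -0.05 and 1.05. A pin locks it in a notch at each (play 0.05). Pushed down it first has 0 to 12 mm of free play (1 N; not measured, differs each time), then a spring: 5 N, rising 2 N/mm; 3.5 mm into it, at 12 N, it turns easily. Keep it down past halfway; let go in a notch it locks.
- knob_seat (a joint): how far the hidden crush disc under the knob has been pushed in, m: 0 in proper use. The knob meets it 5 mm into its spring, at about 15 N; it gives way for good, first slowly, towards 20 N of downward force.
- mug: white mug, 86 mm wide, 98 mm tall, left of the hotplate; origin at its underside
- tin: food tin, 76 mm wide, 58 mm tall, on the left; origin at its underside
- pepper: small jar with a black cap, 44 mm wide, 107 mm tall, on the right; origin at its underside

How it is judged:
By the outcome, as a careful person would: the job done as asked, in the order asked, and still so for the second after the job is handed in, with the robot touching nothing.
It also fails if it takes over 67 s, if anything falls off the work surface, if the arm or the gripper's body presses on something with over 40 N, if the wrist force passes 120 N, or if a joint passes its speed limit or range.

## Working session

There is one attempt and no reset: what is moved stays moved. The work goes in short steps, Python scripts to look and compute and a shell command to move; the robot and the scene stay as the last step left them, time stands still between calls to the robot, and variables do not carry over. Pictures are saved under pics/ and viewed, at most 10 in all, crops included, and the job is handed in when it is done.

```bash
ls; mkdir -p pics
python3 - <<'E'
from bench import ctrl
import cv2,numpy as np
a=ctrl.camera("scene");b=ctrl.camera("side")
cv2.imwrite("pics/scene.png",cv2.resize(a,None,fx=1.5,fy=1.5));cv2.imwrite("pics/side.png",cv2.resize(b,None,fx=1.5,fy=1.5))
for n in("scene","side","wrist"):
  p=ctrl.camera_params(n);print(n,p["fovy"],p["cx"],p["cy"],p["dist"]);print(np.round(p["view"],4).tolist())
o=ctrl.get_obs();print(o)
E
```

```text
bench.py
jog.py
pics
scene 55.64102325436995 255.38503715295954 187.47249981270357 [-0.08933408  0.          0.          0.          0.        ]
[[-0.7692, -0.6389, -0.0125, 0.4569], [0.4925, -0.6052, 0.6254, -0.2929], [-0.4072, 0.4749, 0.7802, -0.9469], [0.0, 0.0, 0.0, 1.0]]
side 57.68407736839364 252.03188024417318 189.04780333516894 [-0.00761379  0.          0.          0.          0.        ]
[[-0.9736, -0.2281, 0.0108, 0.5214], [0.1231, -0.4842, 0.8663, -0.1347], [-0.1923, 0.8447, 0.4995, -1.0648], [0.0, 0.0, 0.0, 1.0]]
wrist 60.32605013637195 259.9825673532576 189.32575659179653 [-0.06988881  0.          0.          0.          0.        ]
[[0.2454, 0.9694, -0.0021, -0.5726], [-0.9296, 0.2347, -0.2841, 0.0371], [-0.2749, 0.0717, 0.9588, -0.3792], [0.0, 0.0, 0.0, 1.0]]
{'time_s': 0.1, 'q': array([ 1.11667683e+00,  1.81476908e-01,  1.60783631e+00, -9.86305150e-06,
        1.35382629e+00, -2.06290167e-01]), 'dq': array([-6.63300846e-04, -1.71022239e-03, -2.96381161e-03,  3.54163596e-05,
        5.14586008e-04,  1.02974372e-03]), 'joint_efforts': array([ 6.03352910e-04, -4.45870042e+01, -3.52238202e+01, -2.16188846e-04,
        4.08568099e-03,  7.28906275e-05]), 'eef_pos': array([0.14081763, 0.55700566, 0.23050319]), 'eef_rot': array([-2.46217315e-04,  1.23596701e-01,  9.92332231e-01, -7.33200967e-04]), 'wrist_force': array([0.5530597 , 0.50832175, 0.27362901]), 'torque': array([0.01375761, 0.02481753, 0.01606372]), 'grasp_force': 0.0, 'opening': 0.999762746302134}
```

View pics/scene.png

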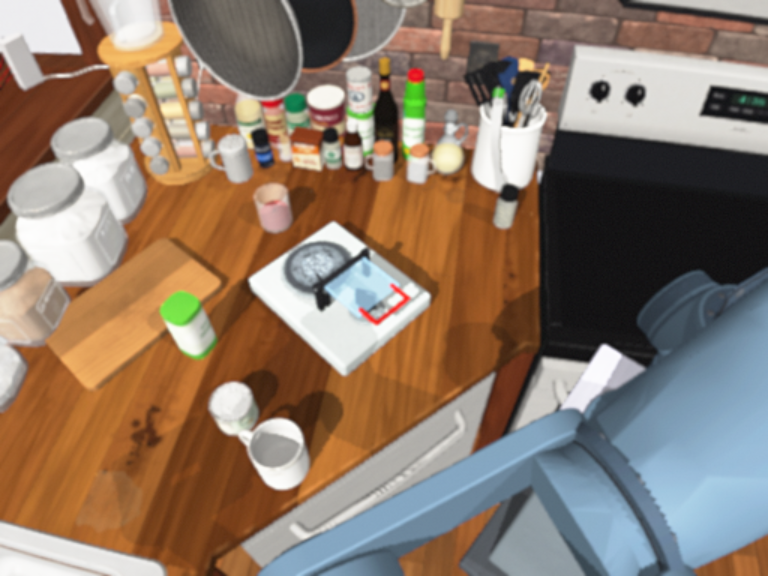

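View pics/side.png

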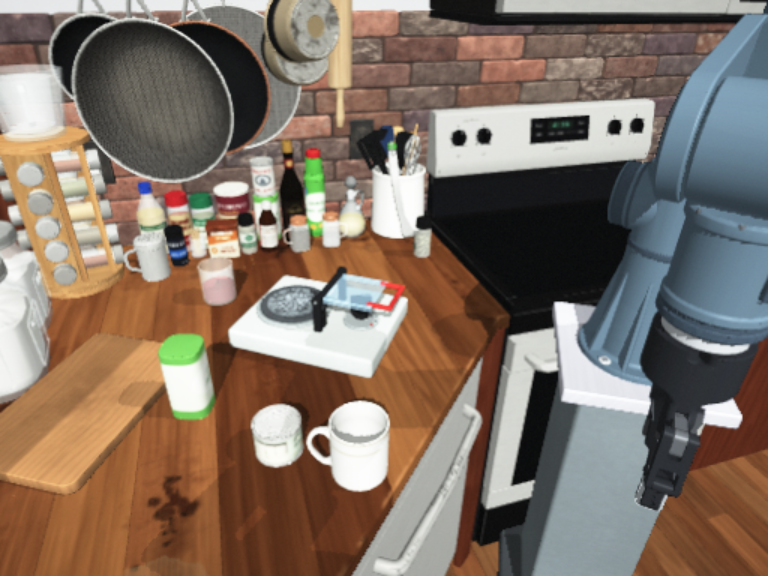

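The scene view (shown at 1.5x) has the hob at about (340,297), the red bar near (385,308), and the mug and tin at lower left. In the side view the hob is at about (320,320) and the red bar at (388,297). I'll enlarge both.

Run:
```python
import cv2,numpy as np
a=cv2.resize(cv2.imread("pics/scene.png"),(512,384),interpolation=cv2.INTER_AREA);b=cv2.resize(cv2.imread("pics/side.png"),(512,384),interpolation=cv2.INTER_AREA)
from bench import ctrl
a=ctrl.camera("scene");b=ctrl.camera("side")
ca=cv2.resize(a[145:251,162:292],(780,636),interpolation=cv2.INTER_CUBIC)[:600]
cb=cv2.resize(b[172:252,148:278],(780,480),interpolation=cv2.INTER_CUBIC)
for c,x0,y0 in((ca,162,145),(cb,148,172)):
  for i in range(0,780,60): cv2.line(c,(i,0),(i,6),(0,0,255),1);cv2.putText(c,str(x0+i//6),(i,18),0,.35,(0,0,255))
  for i in range(60,c.shape[0],60): cv2.line(c,(0,i),(6,i),(0,0,255),1);cv2.putText(c,str(y0+i//6),(8,i+4),0,.35,(0,0,255))
cv2.imwrite("pics/ca.png",ca);cv2.imwrite("pics/cb.png",cb)
```

```text
(no output)
```

View pics/ca.png

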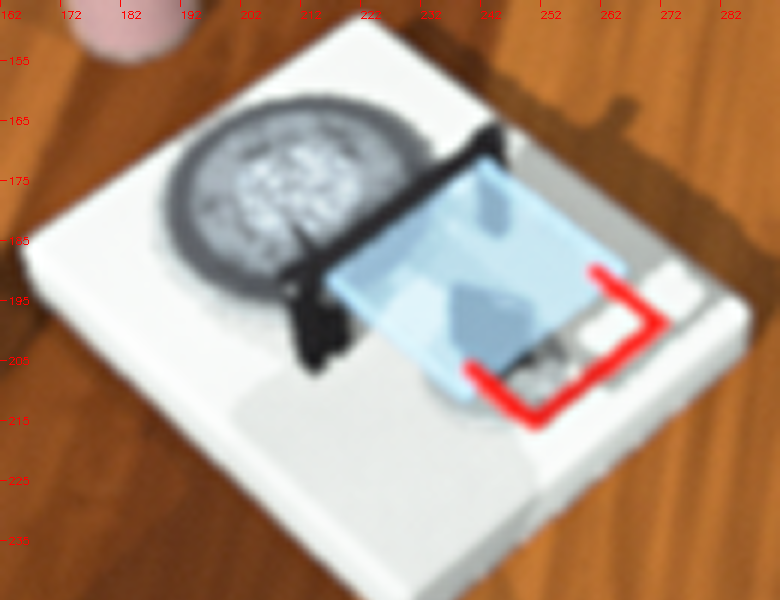

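View pics/cb.png

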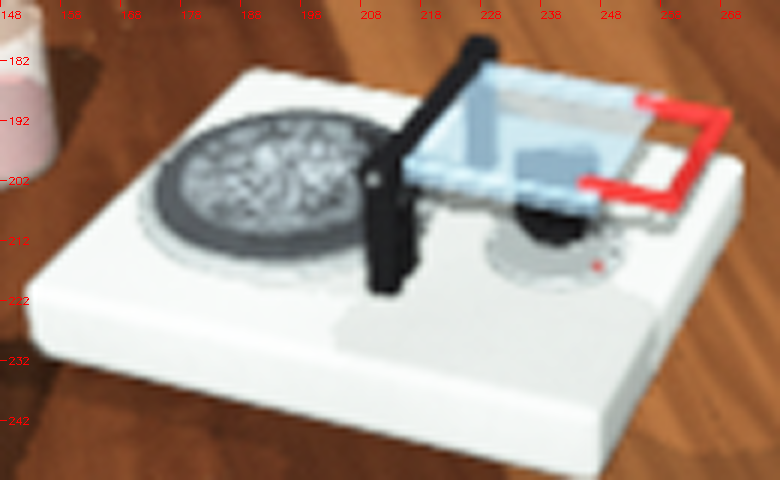

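```bash
cat > h.py <<'E'
from bench import ctrl
import cv2,numpy as np
from scipy.optimize import least_squares
from scipy.spatial.transform import Rotation as R
F=np.diag([1,-1,-1])
def cam(n,p=None):
  p=p or ctrl.camera_params(n);f=192/np.tan(np.radians(p["fovy"])/2)
  V=np.array(p["view"]);return np.array([[f,0,p["cx"]],[0,f,p["cy"]],[0,0,1]]),np.array(p["dist"]),F@V[:3,:3],F@V[:3,3]
def proj(c,P): return cv2.projectPoints(np.array(P,float).reshape(-1,3),cv2.Rodrigues(c[2])[0],c[3],c[0],c[1])[0].reshape(-1,2)
def tri(cs,uv):
  Ps=[np.c_[c[2],c[3]] for c in cs];u=[cv2.undistortPoints(np.array([[p]],float),c[0],c[1]).ravel() for c,p in zip(cs,uv)]
  X=cv2.triangulatePoints(Ps[0],Ps[1],u[0],u[1]);return (X[:3]/X[3]).ravel()
E
cat > fit.py <<'E'
from h import *
S,D=cam("scene"),cam("side")
s=lambda x,y:((x+.5)/6-.5+162,(y+.5)/6-.5+145)
d=lambda x,y:((x+.5)/6-.5+148,(y+.5)/6-.5+172)
pts={"barR":((-.157,-.038,.122),s(663,323),d(725,118)),"barL":((-.157,.038,.122),s(537,424),d(672,202)),
"plate":((.062,0,.067),s(307,198),d(285,185)),
"postR":((-.02,-.062,.128),s(493,132),d(481,44)),
"cBL":((.15,.12,.055),s(25,252),d(30,290)),"cBR":((.15,-.12,.055),s(362,14),d(258,70)),"cFR":((-.15,-.12,.055),s(748,310),d(742,160))}
for k,(h,a,b) in pts.items(): print(k,np.round(tri((S,D),(a,b)),4))
H=np.array([v[0] for v in pts.values()]);A=np.array([v[1] for v in pts.values()]);B=np.array([v[2] for v in pts.values()])
def W(p): return R.from_euler('z',p[3]).apply(H)+p[:3]
f=lambda p:np.r_[(proj(S,W(p))-A).ravel(),(proj(D,W(p))-B).ravel()]
r=least_squares(f,[.6,0,0,.0],loss='soft_l1');print(np.round(r.x,4));print(np.round(r.fun.reshape(2,-1,2),1).tolist())
for n,h in(("bar",(-.157,0,.122)),("grip",(-.085,0,.102)),("hinge",(-.02,0,.122))): print(n,np.round(R.from_euler('z',r.x[3]).apply(h)+r.x[:3],4))
E
python3 fit.py
```

```text
barR [0.4695 0.0752 0.1233]
barL [0.4791 0.1541 0.1216]
plate [0.6988 0.0859 0.054 ]
postR [0.6058 0.0373 0.1266]
cBL [0.7847 0.2062 0.0551]
cBR [ 0.7639 -0.0303  0.0547]
cFR [ 4.723e-01 -4.000e-04  5.370e-02]
[ 0.6314  0.0976 -0.0042 -0.0926]
[[[-0.4, 0.5], [1.1, -0.2], [-0.8, -0.4], [-0.1, 0.7], [-0.6, -1.0], [0.3, -0.4], [1.8, -0.7]], [[-0.6, 1.4], [0.6, 0.4], [1.4, -0.7], [0.1, 0.9], [-1.4, 0.4], [-1.3, -0.3], [0.8, -0.4]]]
bar [0.475  0.1121 0.1178]
grip [0.5467 0.1054 0.0978]
hinge [0.6114 0.0994 0.1178]
```

```bash
cat >> h.py <<'E'
HOB=[.6315,.0985,0,-.097]
def hw(h): return R.from_euler('z',HOB[3]).apply(h)+HOB[:3]
def go(h,yaw=0,pitch=0):
  "row (tool axes now) for TCP at hob point h, tool x=hob y, y=hob x, z down, turned by yaw about hob z then pitch about hob y"
  o=ctrl.get_obs();q=o["eef_rot"];T=R.from_quat([q[1],q[2],q[3],q[0]])
  G=R.from_euler('z',HOB[3]+yaw)*R.from_euler('y',pitch)*R.from_matrix(np.array([[0,1,0],[1,0,0],[0,0,-1.]]))
  return np.round(np.r_[T.inv().apply(hw(h)-o["eef_pos"]),(T.inv()*G).as_rotvec()],4).tolist()
def st():
  o=ctrl.get_obs();q=o["eef_rot"];print(round(o["time_s"],2),np.round(o["eef_pos"],4),"hob",np.round(R.from_euler('z',-HOB[3]).apply(o["eef_pos"]-np.array(HOB[:3])),4),"F",np.round(o["wrist_force"],1),o["opening"],o["grasp_force"]);return o
E
python3 - <<'E'
from h import *
o=ctrl.get_obs();q=o["eef_rot"];T=R.from_quat([q[1],q[2],q[3],q[0]])
c=cam("wrist");C=-c[2].T@c[3];print("cam in tool",T.inv().apply(C-o["eef_pos"]),T.inv().apply(c[2][2]))
print(go((-.19,0,.27)))
E
```

```text
cam in tool [ 0.07198938 -0.00135262 -0.14239375] [-2.84402297e-01 -5.90196132e-04  9.58704848e-01]
[-0.4003, -0.3529, -0.039, -0.0011, 0.0006, 1.42]
```

```bash
python3 jog.py '[[-0.02,-0.018,-0.039,0,0,0.12,1],[-0.064,-0.056,-0.039,0,0,0.28,1],[-0.108,-0.095,-0.039,0,0,0.43,0.3],[-0.152,-0.134,-0.039,0,0,0.59,0.3],[-0.196,-0.172,-0.039,0,0,0.75,0.3],[-0.24,-0.211,-0.039,0,0,0.92,0.3],[-0.284,-0.25,-0.039,0,0,1.08,0.3],[-0.328,-0.289,-0.039,0,0,1.24,0.3],[-0.37,-0.326,-0.039,0,0,1.42,0.3],[-0.4,-0.353,-0.039,0,0,1.42,0.3]]'
python3 jog.py '[[0,0,0,0,0,0,0.3],[0,0,0,0,0,0,0.3]]'
python3 - <<'E'
from h import *
st();p=ctrl.camera_params("wrist");im=ctrl.camera("wrist");cv2.imwrite("pics/w1.png",cv2.resize(im,None,fx=1.5,fy=1.5,interpolation=cv2.INTER_CUBIC))
np.save("w1.npy",np.array([p["fovy"],p["cx"],p["cy"],*p["dist"],*np.array(p["view"]).ravel()]))
print(ctrl.get_obs()["q"])
E
```

```text
time_s: 1.45
eef_pos: [0.4432, 0.115, 0.2703]
eef_rot: [0.0, 0.742, 0.671, 0.0]
wrist_force: [0.1, 0.6, -0.1]
opening: 0.3
grasp_force: 0.0
time_s: 1.7
eef_pos: [0.4417, 0.1175, 0.2701]
eef_rot: [-0.0, 0.741, 0.672, -0.0]
wrist_force: [0.6, -0.2, -0.1]
opening: 0.3
grasp_force: 0.0
1.7 [0.4417 0.1175 0.2701] hob [-0.1907  0.0005  0.2701] F [ 0.6 -0.2 -0.1] 0.2996878629687964 0.0
[-6.67797948e-05 -1.25637313e-01  1.84182287e+00  3.83587150e-04
  1.42601157e+00  9.61005503e-02]
```

View pics/w1.png

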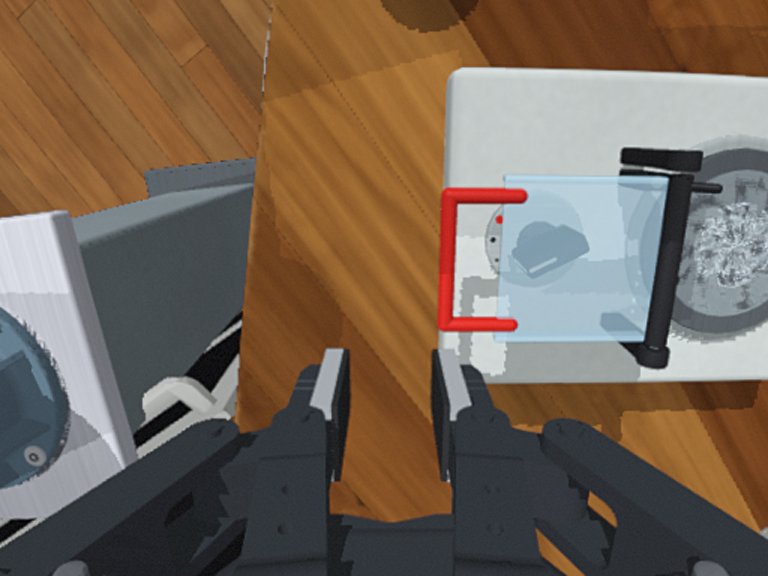

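The wrist view (1.5x) shows the bar corners at (450,194) and (446,324), the hob's front-left corner at (450,69), and the right hinge end at (655,356). The knob bar is visible through the glass at about (550,250). I'll refit the hob pose with these points.

```bash
cat >> fit.py <<'E'
print("--- with wrist")
w=np.load("w1.npy");Wc=cam("",dict(fovy=w[0],cx=w[1],cy=w[2],dist=w[3:8],view=w[8:].reshape(4,4)))
u=lambda x,y:((x+.5)/1.5-.5,(y+.5)/1.5-.5)
hw_=np.array([(-.157,.038,.122),(-.157,-.038,.122),(-.15,.12,.055)]);uw=np.array([u(450,194),u(446,324),u(449,69)])
print("tri bar L scene/wrist",tri((S,Wc),(A[1],uw[0])),"side/wrist",tri((D,Wc),(B[1],uw[0])),"R",tri((S,Wc),(A[0],uw[1])),tri((D,Wc),(B[0],uw[1])))
k=[0,1,3,4,5,6]
def W2(p,h): return R.from_euler('z',p[2]).apply(h)+np.r_[p[:2],0]
for wt in(0,1,5):
  f=lambda p:np.r_[(proj(S,W2(p,H[k]))-A[k]).ravel(),(proj(D,W2(p,H[k]))-B[k]).ravel(),wt*(proj(Wc,W2(p,hw_))-uw).ravel()]
  r=least_squares(f,[.63,.1,-.1],loss='soft_l1');print(wt,np.round(r.x,4),np.round((proj(Wc,W2(r.x,hw_))-uw),1).tolist())
print("bar",W2(r.x,np.array([[-.157,0,.122]])))
E
python3 fit.py|sed -n '/---/,$p'
```

```text
--- with wrist
tri bar L scene/wrist [0.4803644  0.15284035 0.11864605] side/wrist [0.47987388 0.15323164 0.12112968] R [0.47309025 0.0701632  0.11485905] [0.47129371 0.07264015 0.12168269]
0 [ 0.6296  0.1007 -0.0946] [[-3.8, 0.4], [-3.3, -4.4], [-1.2, -5.0]]
1 [ 0.6317  0.0986 -0.0895] [[-1.5, 3.5], [-0.8, -1.7], [0.4, -2.2]]
5 [ 0.6322  0.0979 -0.0831] [[-1.1, 5.4], [0.0, -0.1], [0.1, -0.5]]
bar [[0.47569766 0.11091151 0.122     ]]
```

```bash
sed -i 's/\.038/.0405/g' fit.py; python3 fit.py|sed -n '/---/,$p'
```

```text
--- with wrist
tri bar L scene/wrist [0.4803644  0.15284035 0.11864605] side/wrist [0.47987388 0.15323164 0.12112968] R [0.47309025 0.0701632  0.11485905] [0.47129371 0.07264015 0.12168269]
0 [ 0.6297  0.1006 -0.0939] [[-3.6, -2.3], [-3.2, -1.7], [-1.2, -4.8]]
1 [ 0.6316  0.0989 -0.0901] [[-1.4, 0.1], [-0.9, 0.3], [0.4, -2.6]]
5 [ 0.6323  0.1    -0.0834] [[-1.0, 0.0], [0.0, 0.3], [0.2, -2.7]]
bar [[0.47586669 0.11306638 0.122     ]]
```

```bash
sed -i 's/^HOB=.*/HOB=[.632,.0993,0,-.09]/' h.py; python3 -c "
from h import *
print(go((-.157,0,.145)),go((-.157,0,.104)))"
```

```text
[-0.0012, 0.0344, 0.1251, -0.0006, -0.0003, -0.0062] [-0.0012, 0.0344, 0.1661, -0.0006, -0.0003, -0.0062]
```

```bash
python3 jog.py '[[0,0.034,0.02,0,0,-0.006,0.3],[0,0.034,0.06,0,0,-0.006,0.3],[0,0.034,0.1,0,0,-0.006,0.3],[0,0.034,0.122,0,0,-0.006,0.3],[0,0.034,0.122,0,0,-0.006,0.3]]'
python3 - <<'E'
from h import *
st();p=ctrl.camera_params("wrist");im=ctrl.camera("wrist");s=ctrl.camera("side")
cv2.imwrite("pics/w2.png",np.hstack([im[80:360,110:400],cv2.resize(s[130:270,190:335],None,fx=2,fy=2)]))
E
```

```text
time_s: 2.38
eef_pos: [0.4739, 0.1151, 0.1467]
eef_rot: [-0.002, 0.738, 0.675, -0.002]
wrist_force: [-1.0, -0.2, 0.6]
opening: 0.305
grasp_force: 0.0
2.38 [0.4739 0.1151 0.1467] hob [-0.1588  0.0015  0.1467] F [-1.  -0.2  0.6] 0.3050162821164497 0.0
```

View pics/w2.png

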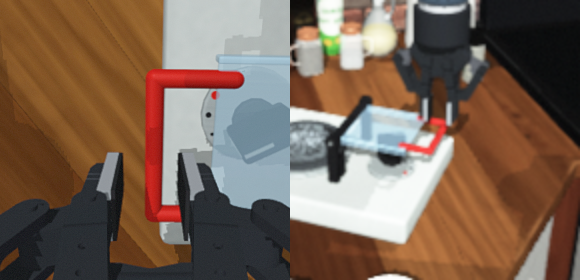

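The wrist crop shows the bar between the fingers, at column ~266 in the full image, with rows 160–294 and its middle near row 227. I'll check that against the projected tool axis.

```bash
python3 -c "
from h import *
o=ctrl.get_obs();c=cam('wrist');p=o['eef_pos'].copy();p[2]=.122;print(proj(c,[p,p+[.01,0,0],p+[0,.01,0]]))
print(go((-.157,0,.104)))"
```

```text
[[259.79292327 224.92439168]
 [277.80547265 223.41348684]
 [258.14843721 207.97923525]]
[-0.0014, -0.0005, 0.0452, 0.001, -0.0002, 0.0005]
```

```bash
python3 jog.py '[[0,0.003,0.015,0,0,0,0.3],[0,0.003,0.03,0,0,0,0.3],[0,0.003,0.044,0,0,0,0.3],[0,0.003,0.044,0,0,0,0.3],[0,0.003,0.044,0,0,0,0.0],[0,0.003,0.044,0,0,0,0.0],[0,0.003,0.044,0,0,0,0.0]]'; python3 -c "
from h import *
st();st()"
```

```text
time_s: 3.35
eef_pos: [0.4757, 0.1138, 0.1037]
eef_rot: [-0.003, 0.738, 0.674, -0.003]
wrist_force: [-11.0, -0.6, 5.0]
opening: 0.096
grasp_force: 58.5
3.35 [0.4757 0.1138 0.1037] hob [-0.157   0.0004  0.1037] F [-11.   -0.6   5. ] 0.09580677542037801 58.50862205028534
3.35 [0.4757 0.1138 0.1037] hob [-0.157   0.0004  0.1037] F [-11.   -0.6   5. ] 0.09580677542037801 58.50862205028534
```

```bash
python3 jog.py '[[0,-0.001,-0.017,0,0,0,0],[0,0.002,-0.034,0,0,0,0],[0,0.015,-0.066,0,0,0,0],[0,0.035,-0.093,0,0,0,0],[0,0.061,-0.115,0,0,0,0],[0,0.092,-0.13,0,0,0,0],[0,0.125,-0.137,0,0,0,0],[0,0.125,-0.137,0,0,0,0]]'; python3 -c "
from h import *
st()"
```

```text
time_s: 4.35
eef_pos: [0.6066, 0.1025, 0.2446]
eef_rot: [0.002, 0.739, 0.674, 0.003]
wrist_force: [-0.9, 2.3, 6.5]
opening: 0.086
grasp_force: 61.3
4.35 [0.6066 0.1025 0.2446] hob [-0.0256  0.0009  0.2446] F [-0.9  2.3  6.5] 0.08631738026514413 61.26639246940613
```

```bash
python3 jog.py '[[0,0.034,0.001,0,0,0,0],[0,0.051,0.005,0,0,0,0],[0,0.067,0.011,0,0,0,0],[0,0.082,0.02,0,0,0,0],[0,0.096,0.029,0,0,0,0],[0,0.104,0.036,0,0,0,0],[0,0.104,0.036,0,0,0,0]]'
python3 - <<'E'
from h import *
st();s=ctrl.camera("side");w=ctrl.camera("wrist")
cv2.imwrite("pics/o3.png",np.hstack([cv2.resize(s[110:250,180:335],None,fx=2,fy=2),w[80:360,110:400]]))
E
```

```text
time_s: 5.22
eef_pos: [0.7099, 0.094, 0.2073]
eef_rot: [0.001, 0.739, 0.674, 0.004]
wrist_force: [5.1, 3.3, 5.1]
opening: 0.086
grasp_force: 59.1
5.22 [0.7099 0.094  0.2073] hob [0.078  0.0018 0.2073] F [5.1 3.3 5.1] 0.08581360005869113 59.06913220882416
```

View pics/o3.png

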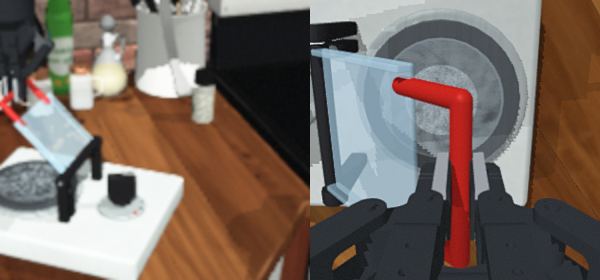

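The side view shows the flap propped back past upright at about 2.3 rad, with the bar still in the fingers. I'll release it and rise.

```bash
python3 jog.py '[[0,0,0,0,0,0,0.22],[0,0,-0.002,0,0,0,0.22],[0,0,-0.012,0,0,0,0.22],[0,0,-0.04,0,0,0,0.25],[0,0,-0.08,0,0,0,0.3],[0,0,-0.1,0,0,0,0.3]]'
python3 - <<'E'
from h import *
st();s=ctrl.camera("side");w=ctrl.camera("scene");v=ctrl.camera("wrist")
cv2.imwrite("pics/o4.png",np.hstack([cv2.resize(s[130:250,180:290],None,fx=3.5,fy=3.5,interpolation=2),cv2.resize(w[140:260,180:290],None,fx=3.5,fy=3.5,interpolation=2)]))
print("grip rows",go((-.085,0,.2),.5+np.pi/2),go((-.085,0,.2),.5-np.pi/2))
E
```

```text
time_s: 6.08
eef_pos: [0.708, 0.0927, 0.3089]
eef_rot: [0.002, 0.739, 0.674, 0.001]
wrist_force: [0.3, -0.3, -0.1]
opening: 0.299
grasp_force: 0.0
6.08 [0.708  0.0927 0.3089] hob [7.630e-02 2.000e-04 3.089e-01] F [ 0.3 -0.3 -0.1] 0.2994243610095874 0.0
grip rows [-0.0004, -0.161, 0.106, 0.0014, 0.0022, -2.0718] [-0.0004, -0.161, 0.106, 0.0019, -0.0012, 1.0698]
```

View pics/o4.png

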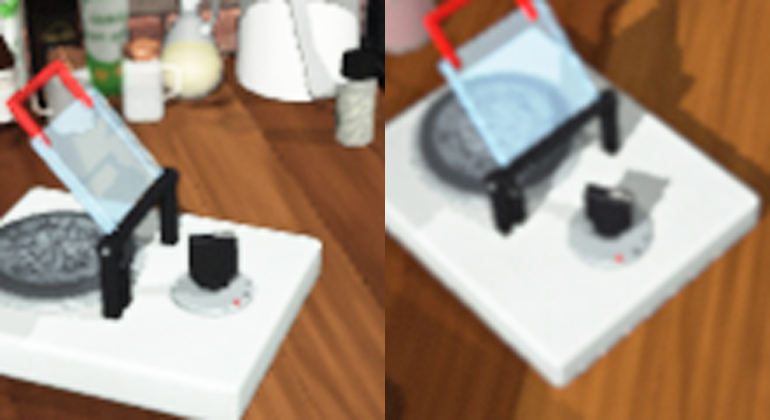

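The flap is staying open by itself. I'll move over the knob with the camera on the front side.

```bash
python3 jog.py '[[0,-0.02,0,0,0,-0.18,0.45],[0,-0.04,0,0,0,-0.36,0.45],[0,-0.06,0,0,0,-0.54,0.45],[0,-0.08,0,0,0,-0.72,0.45],[0,-0.1,0,0,0,-0.9,0.45],[0,-0.12,0,0,0,-1.08,0.45],[0,-0.14,0,0,0,-1.26,0.45],[0,-0.161,0.02,0,0,-1.44,0.45],[0,-0.161,0.05,0,0,-1.62,0.45],[0,-0.161,0.08,0,0,-1.8,0.45]]'
python3 jog.py '[[0,0,0,0,0,-0.14,0.45],[0,0,0,0,0,-0.27,0.45],[0,0,0,0,0,-0.27,0.45]]'
python3 - <<'E'
from h import *
st();c=cam("wrist");v=ctrl.camera("wrist")
print(go((-.085,0,.2),.5+np.pi/2))
k=hw((-.085,0,.113));print("top pred",proj(c,[k]),"bezel",proj(c,[hw((-.085,0,.061))]))
a=lambda s,t:hw(np.array([-.085,0,.113])+s*.021*np.array([np.cos(.5),np.sin(.5),0])+t*.007*np.array([-np.sin(.5),np.cos(.5),0]))
P=proj(c,[a(1,1),a(1,-1),a(-1,-1),a(-1,1)]);print(P.round(1))
cv2.imwrite("pics/k5.png",cv2.resize(v[60:360,110:410],None,fx=2,fy=2,interpolation=2))
E
```

```text
time_s: 7.48
eef_pos: [0.5453, 0.1074, 0.2225]
eef_rot: [-0.001, -0.072, 0.997, 0.0]
wrist_force: [0.1, 0.4, 1.3]
opening: 0.448
grasp_force: 0.0
time_s: 7.85
eef_pos: [0.5456, 0.1074, 0.2232]
eef_rot: [-0.002, -0.202, 0.979, 0.0]
wrist_force: [-0.2, -0.8, 0.0]
opening: 0.455
grasp_force: 0.0
7.85 [0.5456 0.1074 0.2232] hob [-0.0868  0.0003  0.2232] F [-0.2 -0.8  0. ] 0.45475676849897956 0.0
[-0.0013, -0.001, 0.0237, 0.0011, -0.0025, -0.0045]
top pred [[260.15431023 189.18752992]] bezel [[260.07448348 173.80515997]]
[[268.8 213.9]
 [251.6 213.9]
 [251.1 163.4]
 [269.1 163.3]]
```

View pics/k5.png

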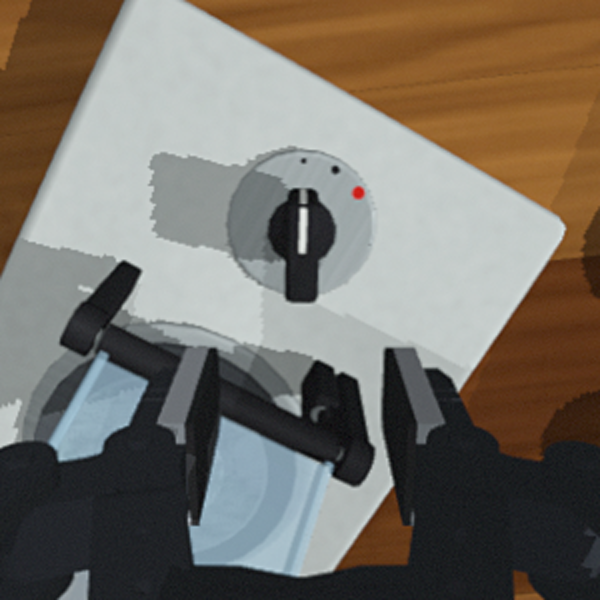

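The knob top bar spans (302,207) to (302,302) in the crop and is aligned with the fingers. The bezel centre is at (301,220), within about 2 mm of the prediction. I'll descend and grip.

```bash
python3 jog.py '[[0.001,0,0.03,0,0,0,0.45],[0.001,0,0.065,0,0,0,0.45],[0.001,0,0.1,0,0,0,0.45],[0.001,0,0.12,0,0,0,0.45],[0.001,0,0.133,0,0,0,0.45],[0.001,0,0.133,0,0,0,0.45],[0.001,0,0.133,0,0,0,0],[0.001,0,0.133,0,0,0,0],[0.001,0,0.133,0,0,0,0],[0.001,0,0.133,0,0,0,0]]'; python3 -c "
from h import *
o=st();print(o['torque'])"
```

```text
time_s: 9.15
eef_pos: [0.5461, 0.1077, 0.0928]
eef_rot: [0.001, -0.203, 0.979, 0.0]
wrist_force: [-1.4, 5.4, 0.0]
opening: 0.149
grasp_force: 63.1
9.15 [0.5461 0.1077 0.0928] hob [-0.0863  0.0006  0.0928] F [-1.4  5.4  0. ] 0.1485254857635369 63.07182312011719
[ 0.89458767  0.0086935  -0.00104196]
```

```bash
python3 jog.py '[[0,0.001,0.002,0,0,0,0],[0,0.001,0.003,0,0,0,0],[0,0.001,0.003,0,0,0,0]]'; python3 jog.py '[[0,0,0.001,0,0,0,0],[0,0,0.002,0,0,0,0],[0,0,0.002,0,0,0,0]]'
```

```text
time_s: 9.52
eef_pos: [0.546, 0.1078, 0.0895]
eef_rot: [0.001, -0.203, 0.979, -0.0]
wrist_force: [1.6, 3.1, 0.7]
opening: 0.142
grasp_force: 63.0
time_s: 9.9
eef_pos: [0.5461, 0.1078, 0.088]
eef_rot: [0.001, -0.203, 0.979, -0.0]
wrist_force: [0.3, 2.7, 6.0]
opening: 0.147
grasp_force: 63.6
```

```bash
python3 jog.py '[[0,0,0.0005,0,0,0,0],[0,0,0.0015,0,0,0,0],[0,0,0.0015,0,0,0,0],[0,0,0.0015,0,0,0,0]]'; python3 jog.py '[[0,0,0.0005,0,0,0,0],[0,0,0.001,0,0,0,0],[0,0,0.001,0,0,0,0]]'; python3 jog.py '[[0,0,0,0,0,0,0],[0,0,0,0,0,0,0]]'
```

```text
time_s: 10.4
eef_pos: [0.5461, 0.1078, 0.0868]
eef_rot: [0.001, -0.203, 0.979, -0.0]
wrist_force: [0.3, 3.2, 7.4]
opening: 0.145
grasp_force: 64.0
time_s: 10.78
eef_pos: [0.5462, 0.1078, 0.086]
eef_rot: [0.001, -0.203, 0.979, -0.0]
wrist_force: [-0.8, 2.6, 9.9]
opening: 0.148
grasp_force: 64.3
time_s: 11.02
eef_pos: [0.5462, 0.1078, 0.086]
eef_rot: [0.001, -0.203, 0.979, -0.0]
wrist_force: [-0.2, 2.9, 9.0]
opening: 0.144
grasp_force: 64.3
```

```bash
python3 jog.py '[[0,0,0.0008,0,0,0,0],[0,0,0.0015,0,0,0,0],[0,0,0.0015,0,0,0,0],[0,0,0.0015,0,0,0,0]]'; python3 jog.py '[[0,0,0,0,0,0,0]]'; python3 jog.py '[[0,0,0,0,0,0,0]]'
```

```text
time_s: 11.52
eef_pos: [0.5462, 0.1079, 0.0849]
eef_rot: [0.001, -0.203, 0.979, -0.0]
wrist_force: [-1.5, 3.1, 12.5]
opening: 0.145
grasp_force: 64.6
time_s: 11.65
eef_pos: [0.5462, 0.1079, 0.0849]
eef_rot: [0.001, -0.203, 0.979, -0.0]
wrist_force: [-2.9, 2.9, 11.8]
opening: 0.149
grasp_force: 64.6
time_s: 11.78
eef_pos: [0.5462, 0.1079, 0.0849]
eef_rot: [0.001, -0.203, 0.979, -0.0]
wrist_force: [-1.6, 1.5, 11.9]
opening: 0.143
grasp_force: 64.6
```

```bash
python3 jog.py '[[0,0,0.0008,0,0,0,0],[0,0,0.0008,0,0,0,0],[0,0,0.0008,0,0,0,0]]'; python3 jog.py '[[0,0,0,0,0,0.08,0],[0,0,0,0,0,0.16,0],[0,0,0,0,0,0.16,0]]'; python3 -c "
from h import *
print(ctrl.get_obs()['torque'])"
```

```text
time_s: 12.15
eef_pos: [0.5463, 0.1079, 0.0842]
eef_rot: [0.001, -0.203, 0.979, -0.0]
wrist_force: [-2.0, 2.3, 12.9]
opening: 0.144
grasp_force: 64.8
time_s: 12.52
eef_pos: [0.5462, 0.1079, 0.0842]
eef_rot: [0.001, -0.123, 0.992, -0.0]
wrist_force: [-2.2, 3.1, 12.1]
opening: 0.146
grasp_force: 64.8
[0.32323906 0.45218265 0.00672359]
```

```bash
python3 jog.py '[[0,0,0.0002,0,0,0.12,0],[0,0,0.0002,0,0,0.24,0],[0,0,0.0002,0,0,0.36,0],[0,0,0.0002,0,0,0.42,0],[0,0,0.0002,0,0,0.42,0]]'; python3 -c "
from h import *
print(ctrl.get_obs()['torque'])"
```

```text
time_s: 13.15
eef_pos: [0.546, 0.108, 0.084]
eef_rot: [0.001, 0.086, 0.996, 0.0]
wrist_force: [-3.5, 3.0, 13.2]
opening: 0.147
grasp_force: 64.8
[0.29969832 0.63994551 0.01867458]
```

```bash
python3 jog.py '[[0,0,0,0,0,0.12,0],[0,0,0,0,0,0.24,0],[0,0,0,0,0,0.36,0],[0,0,0,0,0,0.42,0],[0,0,0,0,0,0.42,0],[0,0,0,0,0,0.42,0]]'; python3 -c "
from h import *
o=ctrl.get_obs();print(o['torque'],go((0,0,0),2.0708-1))"
```

```text
time_s: 13.9
eef_pos: [0.5459, 0.1081, 0.0839]
eef_rot: [0.0, 0.292, 0.957, 0.0]
wrist_force: [-3.8, 3.8, 13.2]
opening: 0.149
grasp_force: 64.8
[ 0.46428698  0.70828707 -0.03247354] [-0.0763, 0.0406, 0.084, 0.0006, 0.0006, -0.0016]
```

```bash
for i in 1 2; do python3 jog.py '[[0,0,0,0,0,0.03,0],[0,0,0,0,0,0.03,0]]'|grep force; python3 -c "
from h import *
print(ctrl.get_obs()['torque'][2])"; done
```

```text
wrist_force: [-1.9, 2.7, 13.2]
grasp_force: 64.8
-0.031784537413867914
wrist_force: [-3.5, 3.1, 14.1]
grasp_force: 64.8
-0.004119971790140557
```

```bash
for i in 1 2; do python3 jog.py '[[0,0,0,0,0,0.03,0],[0,0,0,0,0,0.03,0]]'|grep force; python3 -c "
from h import *
o=ctrl.get_obs();print(o['torque'][2],go((0,0,0),1.0708)[5])"; done
```

```text
wrist_force: [-2.4, 2.5, 12.8]
grasp_force: 64.9
0.24969165329395676 -0.0913
wrist_force: [-3.1, 4.0, 14.0]
grasp_force: 65.2
0.7025750721908047 -0.1202
```

```bash
python3 jog.py '[[0,0,0,0,0,-0.095,0],[0,0,0,0,0,-0.095,0]]'|grep wrist;  python3 jog.py '[[0,0,-0.002,0,0,0,0],[0,0,-0.004,0,0,0,0],[0,0,-0.006,0,0,0,0],[0,0,-0.008,0,0,0,0],[0,0,-0.008,0,0,0,0]]'; python3 -c "
from h import *
o=ctrl.get_obs();print(o['torque'][2],go((0,0,0),1.0708)[5])"; for i in 1 2; do python3 jog.py '[[0,0,0,0,0,-0.04,0],[0,0,0,0,0,-0.04,0]]'|grep wrist; python3 -c "
from h import *
o=ctrl.get_obs();print(o['torque'][2],go((0,0,0),1.0708)[5])"; done
```

```text
wrist_force: [-3.3, 3.2, 14.0]
time_s: 15.78
eef_pos: [0.5456, 0.1081, 0.0903]
eef_rot: [0.0, 0.304, 0.953, 0.0]
wrist_force: [2.9, 4.3, 1.2]
opening: 0.15
grasp_force: 63.1
0.028204594036825167 -0.0269
wrist_force: [4.1, 4.0, 1.2]
0.01976118099236613 0.0135
wrist_force: [3.1, 4.8, 1.0]
-0.22971946272767169 0.0529
```

It locks: turning back meets resistance within the notch play. I'll recentre, release and retreat.

```bash
python3 jog.py '[[0,0,0,0,0,0.07,0],[0,0,0,0,0,0.07,0],[0,0,0,0,0,0.07,0.45],[0,0,0,0,0,0.07,0.45],[0,0,0,0,0,0.07,0.45],[0,0,-0.03,0,0,0.07,0.45],[0,0,-0.06,0,0,0.07,0.45],[0,0,-0.11,0,0,0.07,0.45],[0,0,-0.16,0,0,0.07,0.45],[0,0,-0.16,0,0,0.07,0.45]]'
python3 - <<'E'
from h import *
s=ctrl.camera("side");v=ctrl.camera("wrist")
cv2.imwrite("pics/f6.png",np.hstack([cv2.resize(s[130:250,180:290],None,fx=3,fy=3,interpolation=2),cv2.resize(v[0:300,90:420],(396,360))]))
E
```

```text
time_s: 17.52
eef_pos: [0.5481, 0.1077, 0.2554]
eef_rot: [0.004, 0.299, 0.954, 0.001]
wrist_force: [0.3, -0.4, 1.0]
opening: 0.449
grasp_force: 0.0
```

View pics/f6.png

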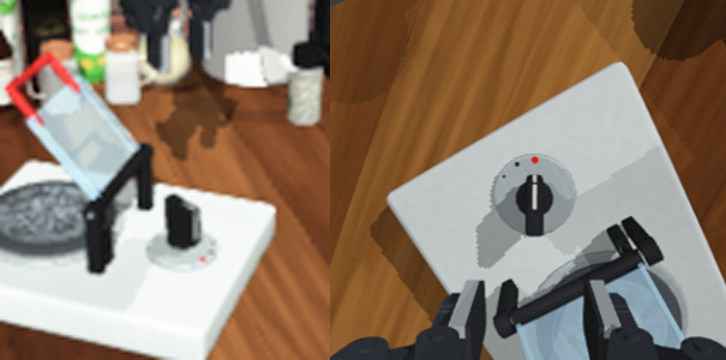

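The flap is propped open, and the knob's white line at (534,190) points at the red dot at (534,160). Handing in.

```bash
python3 -c "
from bench import ctrl
print(ctrl.hand_in())"
```

```text
the job is handed in; nothing more can be done
None
```

The guard is propped open in its catch, the knob is locked at full after being pressed with readings of about 12–14 N, and the job was handed in at about 17.6 s of the 67 s allowed; no verdict was returned.

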